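Draw the sample tray home and load the last jar

ROBOT

A 6-joint arm with a two-finger parallel gripper is mounted at the origin on the work surface. World frame = base frame: x ahead of the robot, y to its left, z up, the work surface at z = 0. Lengths are in m, angles in rad, forces in N, time in s.
With the tool pointing down it reaches from about 0.225 to 0.725 m from the base axis. Payload 3.1 kg.
Tool frame: the origin (TCP) lies midway between the tips of the shut fingers; the grasp point (between the pads) lies 19 mm behind it; z points along the fingers, y is the direction in which the jaws open and shut (so a half turn about z gives the same grasp; the last joint's range is limited). The gripper opens to 85 mm and grips with 20 to 120 N. Pads are 22 mm wide; open, the fingers measure 114 mm over their backs; the gripper's body (76 mm by 85 mm) begins 54 mm behind the grasp point. The pads swing forward as they close: fully open they stand 13 mm farther back than shut.
Start: joints at [-0.128, 0.048, 0.099, 1.622, 0, 1.443], TCP at [0.525, -0, 0.231] pointing down, gripper open.
Joint ranges: [-2.91, 2.91], [-0.99, 1.94], [-1.21, 1.42], [-2.12, 2.29], [-1.49, 1.47], [-3.14, 3.14]. Speed limits (rad/s): [2.79, 2.79, 3.14, 3.14, 3.14, 3.14].

INTERFACE

Orientations are given as a unit quaternion [x, y, z, w].
In Python, from bench import status, optics, job_done gives the robot as it stands.
- The arm moves only by the tool apply_moves, never from a script. Its argument "steps" is a list of rows, each a list of 3 entries, a list of its own where there are three numbers: the shift along the tool's x, y, z in cm, then the turn about the tool's z in degrees, then the opening, from 0 (shut) to 1 (fully open). In form: [[[x, y, z], spin, jaw], ...]. A call has 1 to 5 rows; each row shifts and turns the commanded pose from where the row before left it, along the tool's axes as they then stand; what a row does not reach is not made up. A row lasts 1/10 s, in which the tool goes at most 50 mm and 8.59 degrees, less where a joint would pass 70% of its speed; a pose out of reach is approached as far as the arm can. A call is refused whole if a number of a shift passes 5 or a number of a turn 8.59, either way. A call with a gripper value outside its range is refused whole. The fingers move at their own pace and stop on an object; "newtons" is the grip in N (left out, the last holds). Time passes only in rows, so rows that do not move let the fingers close. It gives the time, the measured TCP pose, the force and the opening at its end, in the units of the state.
- status.get_state(): the state, without advancing time (a new reading comes with each control period).
- optics.grab_frame(name): name is "scene" or "side" or "wrist"; returns a dict with "image" (400x640x3 uint8, red, green, blue), "camera_matrix" (3x3 intrinsics, pixels), "T" (4x4, takes a point from camera to world coordinates); the wrist camera has in their place "mount" (4x4, takes a point from camera to tool coordinates, whose origin is the TCP and whose axes are the flange's). Camera axes: x right, y down, z forward; pixel columns grow to the right and rows downward; lengths in m; the calibration is good to about 2 mm. A picture is of the moment at which its call begins: read the wrist's pose just before it. There is no depth.
- job_done(): hands the job in, once; it reports no verdict.
The state is a dict: "t": time; "qpos": joint angles; "qd": joint speeds; "joint_efforts": joint torques, N m; "position": TCP position; "orientation": TCP orientation; "contact_force": force on the tool from outside, world axes, zero at the start; "torque": the same for the moment, N m; "opening": finger opening in m.
Only numpy, scipy, OpenCV 4.12 (cv2) and the standard library are available. Lean on these libraries where they do the work, as an engineer would, in place of code of your own. Each camera call takes 0.05 s, during which the arm holds its last target.

TASK

Hook the steel tray of sample jars behind its far lip and slide it along the bench towards you, without lifting it, until it sits squarely against the sprung stop bar with the bar pressed in a little; feel for it, and do not force the bar hard against the end of its travel. Then stand the loose jar upright in the tray's empty bay, setting it down rather than dropping it, and let go. Keep all jars upright and leave the other things on the bench where they are.

Things in the scene. Friction and masses are not known exactly. Their poses are not given: they have to be found in the camera images.
- tray: open steel tray, loose, 140 mm (x) x 200 mm (y) over its lips, 40 mm high, walls and floor 3 mm. Origin: centre of its underside; x points away from the robot to the far lip, y left, z up. A lip runs round its top edge (z 35 to 40 mm), 5 mm out from the walls. A divider along x at y = 0, 34 mm high, makes two bays. With its two jars 0.5 to 0.8 kg; dragging it takes 2 to 6 N
- tray_lip (a point): middle of the outer top edge of the tray's far lip: tray x = +70, y = 0, z = +40 mm (the far wall's outer face below the lip is at x = +65, the near lip's edge at x = -70). The bench behind it is free for at least 50 mm. At the start the middle of the near lip is 40 to 140 mm short of the stop bar
- tray_bay (a point): centre of the floor of the empty bay (the right-hand, -y one), 3 mm above the tray's underside; the bay is 124 mm (x) x 90 mm (y) inside and open above, its walls 37 mm above this floor (divider 31 mm)
- jar_a_mid (a point): a white jar with a black cap, 40 mm diameter, 80 mm tall, standing in the tray's left (+y) bay; point on its axis half-way up
- jar_b_mid (a point): another such jar in the left bay, beside the first; point on its axis half-way up
- jar_mid (a point): the loose jar, standing on the bench to the left or the right of the tray: straight white cylinder with a black cap of the same width, 40 mm diameter, 80 mm tall, 90 g; point on its axis half-way up, z along the axis
- stop: foot of the adjustable sprung stop, fixed between robot and tray: a steel plate with two posts. Origin on the bench; x points from the stop to the tray, which comes home against x; y along the bar, z up. The bar's free face stands at x = 0 to 60 mm: where it is clamped is not reported, it must be felt or seen. Bar 160 mm long (y), 12 to 40 mm above the bench; it meets the tray's near lip
- stop_range (a point): middle of the range in which the bar's face can stand: stop x = +30, y = 0, z = +26 mm (not the bar itself). The bar is sprung: it gives 8 mm against x at 1.2 N/mm (9.6 N at the end of travel, then hard). Home means the bar pressed in about 1 mm or more; let go, the tray may spring back to about 2 mm, where its friction on the bench holds it. Over 15 N between tray and stop is ramming
- crucible: bystander: open white ceramic cup, 64 mm across, 42 mm high, origin at its underside; stands at the other side of the tray from the loose jar
- flask: bystander: conical glass flask, 82 mm across, 130 mm high, on the bench beyond the tray; origin at its underside
- reagent: bystander: brown glass bottle, 66 mm across, 150 mm high; origin at its underside
- beaker: bystander: glass beaker, 72 mm across, 90 mm high; origin at its underside
- wash: bystander: white plastic bottle, 56 mm across, 140 mm high; origin at its underside
- spatula: bystander: spatula 180 mm long lying on the bench; origin at its underside
- stopper: bystander: glass stopper, 42 mm across, 38 mm high; origin at its underside

How it is judged:
By the outcome, as a careful person would: the job done as asked, in the order asked, and still so for the second after the job is handed in, with the robot touching nothing.
It also fails if it takes over 61 s, if anything falls off the work surface, if the arm or the gripper's body presses on something with over 40 N, if the wrist force passes 120 N, or if a joint passes its speed limit or range.

## Working session

There is one attempt and no reset: what is moved stays moved. The work goes in short steps, Python scripts to look and compute and a tool call to move; the robot and the scene stay as the last step left them, time stands still between calls to the robot, and variables do not carry over. Pictures are saved under pics/ and viewed, and the job is handed in when it is done.

Besides the shell and the picture viewer there is one more tool, called after "Call:" in YAML: its name, and indented under it one key for each argument. apply_moves: Moves the arm, as the interface text tells. Its arguments: {"type":"object","properties":{"steps":{"type":"array","items":{"type":"array"}},"newtons":{"type":"number"}},"required":["steps"]}

```bash
mkdir -p pics; ls; cat > h.py <<'E'
import numpy as np, cv2
from bench import status, optics
def grab(n,fn):
    s=status.get_state(); f=optics.grab_frame(n)
    cv2.imwrite('pics/'+fn,f['image'][:,:,::-1]); 
    np.savez('pics/'+fn+'.npz',**{k:np.array(v) for k,v in f.items()},pos=s['position'],ori=s['orientation'])
    return s,f
def load(fn):
    d=np.load('pics/'+fn+'.npz'); 
    K=d['camera_matrix']
    if 'T' in d: T=d['T']
    else:
        from scipy.spatial.transform import Rotation as R
        W=np.eye(4);W[:3,:3]=R.from_quat(d['ori']).as_matrix();W[:3,3]=d['pos'];T=W@d['mount']
    return d['image'],K,T
def onplane(fn,u,v,z):
    im,K,T=load(fn); r=T[:3,:3]@np.linalg.inv(K)@np.array([u,v,1.]); o=T[:3,3]
    return o+r*(z-o[2])/r[2]
def proj(fn,p):
    im,K,T=load(fn); c=np.linalg.inv(T)@np.append(p,1); q=K@c[:3]; return q[:2]/q[2]
E
python3 - <<'E'
from h import *
for n in ('scene','side','wrist'):
    s,f=grab(n,n+'0.png')
    im,K,T=load(n+'0.png'); print(n,K.round(1).tolist(),T.round(3).tolist())
print(s)
E
```

```text
pics
scene [[394.0, 0.0, 320.7], [0.0, 394.0, 199.0], [0.0, 0.0, 1.0]] [[-0.003, 0.697, -0.717, 1.366], [1.0, 0.011, 0.006, -0.013], [0.012, -0.717, -0.697, 0.845], [0.0, 0.0, 0.0, 1.0]]
side [[447.6, 0.0, 321.3], [0.0, 447.6, 196.8], [0.0, 0.0, 1.0]] [[-0.998, -0.024, 0.057, 0.489], [-0.059, 0.667, -0.742, 1.124], [-0.02, -0.744, -0.668, 1.074], [0.0, 0.0, 0.0, 1.0]]
wrist [[309.5, 0.0, 321.1], [0.0, 309.5, 202.2], [0.0, 0.0, 1.0]] [[1.0, 0.0, -0.002, 0.524], [-0.0, -0.956, -0.293, 0.075], [-0.002, 0.293, -0.956, 0.373], [0.0, 0.0, 0.0, 1.0]]
{'t': 0.1, 'qpos': array([-1.27814834e-01,  4.87122733e-02,  9.77937252e-02,  1.62199957e+00,
        1.79476204e-06,  1.44300159e+00]), 'qd': array([ 0.00023539, -0.0022978 ,  0.00191773,  0.00062552,  0.00058158,
        0.00038991]), 'joint_efforts': array([ 2.71639910e-03, -3.39851224e+01,  3.20935750e+01,  1.58655003e-02,
       -1.84533587e-04,  2.52461535e-05]), 'position': array([5.24464762e-01, 4.89589877e-05, 2.30235361e-01]), 'orientation': array([ 7.07113489e-01,  7.07099277e-01, -6.47723953e-04, -8.40210868e-04]), 'contact_force': array([-0.69418002,  0.04934245,  0.43377387]), 'torque': array([ 0.06401711, -0.01150419, -0.04664538]), 'opening': 0.08536689139288244}
```

View pics/scene0.png

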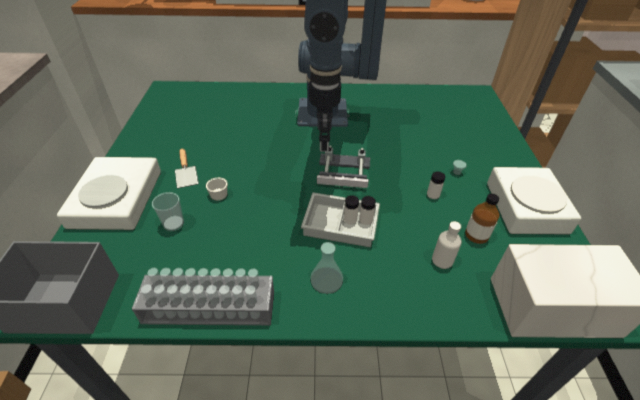

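View pics/side0.png

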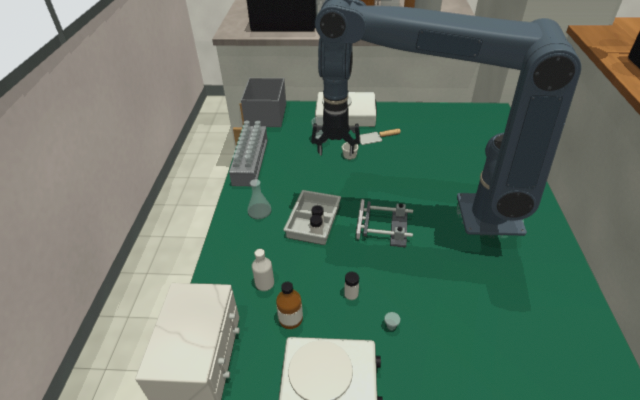

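View pics/wrist0.png

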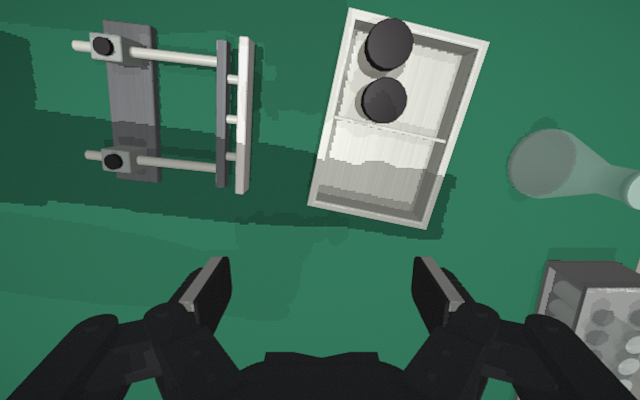

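```bash
python3 - <<'E'
from h import *
im=cv2.imread('pics/wrist0.png'); cv2.imwrite('pics/wz.png',cv2.resize(im[0:240,60:520],(800,417),interpolation=cv2.INTER_CUBIC))
im=cv2.imread('pics/scene0.png'); cv2.imwrite('pics/sz.png',cv2.resize(im[130:290,280:500],(800,582),interpolation=cv2.INTER_CUBIC))
E
```

```text
(no output)
```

View pics/wz.png

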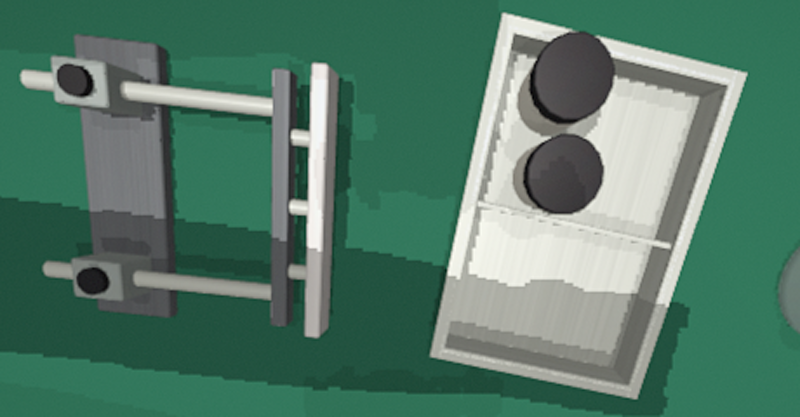

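View pics/sz.png

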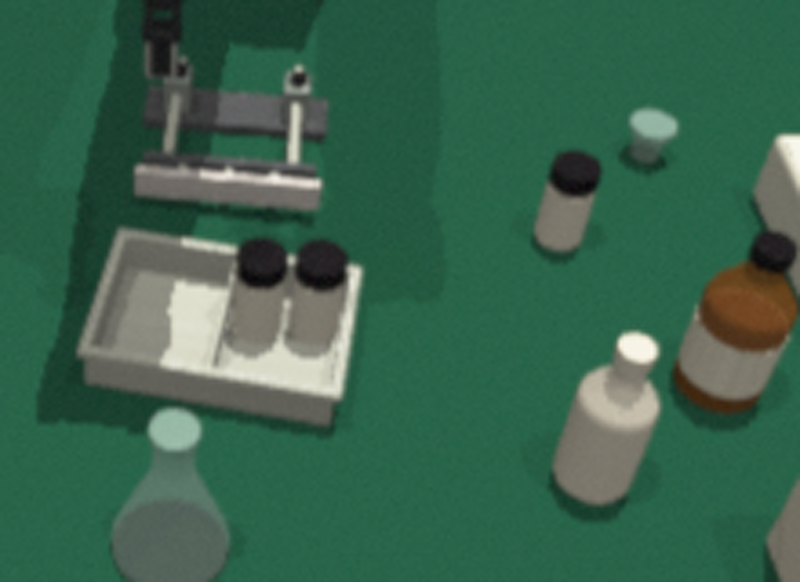

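```bash
python3 - <<'E'
from h import *
f='wrist0.png'
c=np.array([onplane(f,*p,.04)[:2] for p in [(349.2,8),(489.5,41.4),(426.3,228.9),(307.3,204.7)]])
print(c.round(4).tolist()); nl,fl,fr,nr=c
print('len',*(np.linalg.norm(a-b).round(4) for a,b in[(nl,fl),(fr,nr),(nl,nr),(fl,fr)]))
ctr=c.mean(0)
for a,b in((nr,nl),(fr,fl)):print('yaw',np.degrees(np.arctan2(-(b-a)[0],(b-a)[1])))
for a,b in((nl,fl),(nr,fr)):print('yaw',np.degrees(np.arctan2((b-a)[1],(b-a)[0])))
print('ctr',ctr,'near mid',(nl+nr)/2,'far',(fl+fr)/2)
a=onplane(f,248.6,37.4,.04);b=onplane(f,243.4,193.2,.04);print('bar',a,b,(a+b)/2,np.linalg.norm(a-b),'yaw',np.degrees(np.arctan2(-(a-b)[0],(a-b)[1])))
# foot plate edge (z~0.006?)
for p in[(75,35),(95,308),(170,47),(175,318)]:print('plate',onplane(f,60+p[0]*.575,p[1]*.575,.008))
# jar caps in side/scene
for n,base in (('scene0.png',[(436,176),(436,195),(458,162),(445,262),(481,238)]),('side0.png',[(352,278),(351,295)])):
  for p in base:
    print(n,p,[onplane(n,*p,z)[:2].round(3).tolist() for z in(0,.08)])
print('flask',onplane(f,543,162,0)[:2],onplane('scene0.png',327,282,0)[:2], 'crucible', onplane('scene0.png',217,190,.02)[:2])
for p in[(388,44),(384,99)]: print('capstanding z.083',onplane(f,*p,.083)[:2])
E
```

```text
[[0.5502, 0.1646], [0.687, 0.1361], [0.6451, -0.0593], [0.5081, -0.03]]
len 0.1397 0.1401 0.1991 0.1998
yaw -12.216678601683784
yaw -12.102341806300933
yaw -11.77809848288965
yaw -12.0485334498334
ctr [0.59761516 0.0528319 ] near mid [0.52916168 0.06727417] far [0.66606864 0.03838964]
bar [0.45354534 0.13969086 0.04      ] [ 0.43697811 -0.01660435  0.04      ] [0.44526172 0.06154326 0.04      ] 0.15717081830671994 yaw -6.0507360155949605
plate [0.29559658 0.16227022 0.008     ]
plate [ 0.27483313 -0.00532934  0.008     ]
plate [0.35180158 0.1557975  0.008     ]
plate [ 0.32923003 -0.01242725  0.008     ]
scene0.png (436, 176) [[0.382, 0.373], [0.476, 0.337]]
scene0.png (436, 195) [[0.473, 0.355], [0.558, 0.32]]
scene0.png (458, 162) [[0.308, 0.464], [0.408, 0.419]]
scene0.png (445, 262) [[0.732, 0.325], [0.792, 0.293]]
scene0.png (481, 238) [[0.647, 0.445], [0.715, 0.402]]
side0.png (352, 278) [[0.468, 0.289], [0.469, 0.351]]
side0.png (351, 295) [[0.47, 0.35], [0.471, 0.408]]
flask [0.79216187 0.01165192] [0.797725   0.01110228] crucible [ 0.48252832 -0.32376013]
capstanding z.083 [0.58044343 0.12621648]
capstanding z.083 [0.57967277 0.08201701]
```

Call:
apply_moves:
  steps:
    - [[0.66,3.28,0],0,1]
    - [[0.66,3.28,0],0,1]
    - [[0.66,3.28,0],0,1]
    - [[0.66,3.28,0],0,1]
    - [[0.66,3.28,0],0,1]

```text
t: 0.65
position: [0.6899, 0.0333, 0.2306]
orientation: [0.707, 0.707, -0.0, -0.0]
contact_force: [-0.1, 0.2, 0.7]
opening: 0.0853
```

Call:
apply_moves:
  steps:
    - [[0,0,0],-7.8,1]
    - [[0,0,0],-7.8,1]
    - [[0,0,0],-7.8,1]
    - [[0,0,0],-7.8,1]
    - [[0,0,0],-7.8,1]

```text
t: 1.15
position: [0.6889, 0.033, 0.2304]
orientation: [0.428, 0.904, -0.0, -0.001]
contact_force: [0.1, -0.6, -0.5]
opening: 0.0853
```

Call:
apply_moves:
  steps:
    - [[0,0,0],-7.8,1]
    - [[0,0,0],-7.8,1]
    - [[0,0,0],-7.8,1]
    - [[0,0,0],-7.8,1]
    - [[0,0,0],-7.8,1]

```text
t: 1.65
position: [0.6888, 0.033, 0.2305]
orientation: [0.102, 0.995, -0.0, -0.001]
contact_force: [-0.6, 0.1, -0.5]
opening: 0.0852
```

Call:
apply_moves:
  steps:
    - [[0,0,2],0,1]
    - [[0,0,3],0,1]
    - [[0,0,3],0,1]
    - [[0,0,2],0,1]
    - [[0,0,0],0,1]

```text
t: 2.15
position: [0.6858, 0.0331, 0.1256]
orientation: [0.105, 0.995, -0.0, -0.005]
contact_force: [-0.5, 0.1, -0.4]
opening: 0.0851
```

```bash
python3 - <<'E'
from h import *
s,f=grab('wrist','w1.png'); grab('side','s1.png')
from scipy.spatial.transform import Rotation as R
print(s['position'],R.from_quat(s['orientation']).as_matrix().round(3).tolist(),s['contact_force'],s['t'])
im=cv2.imread('pics/s1.png'); cv2.imwrite('pics/s1z.png',cv2.resize(im[140:300,200:440],(800,533),interpolation=cv2.INTER_CUBIC))
E
```

```text
[0.68576246 0.03312602 0.12562764] [[-0.978, 0.208, -0.01], [0.208, 0.978, 0.0], [0.01, -0.002, -1.0]] [-0.49643977  0.08347577 -0.40062392] 2.15
```

View pics/w1.png

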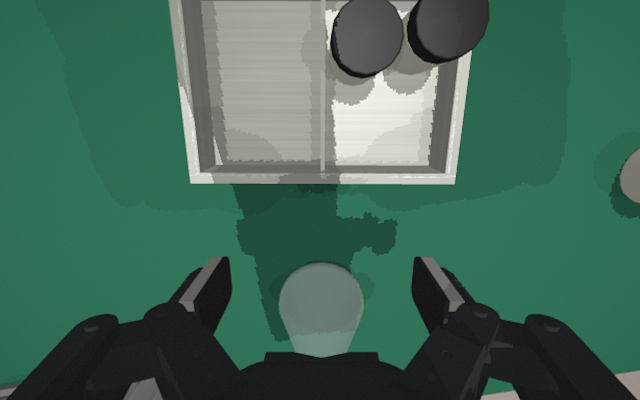

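View pics/s1z.png

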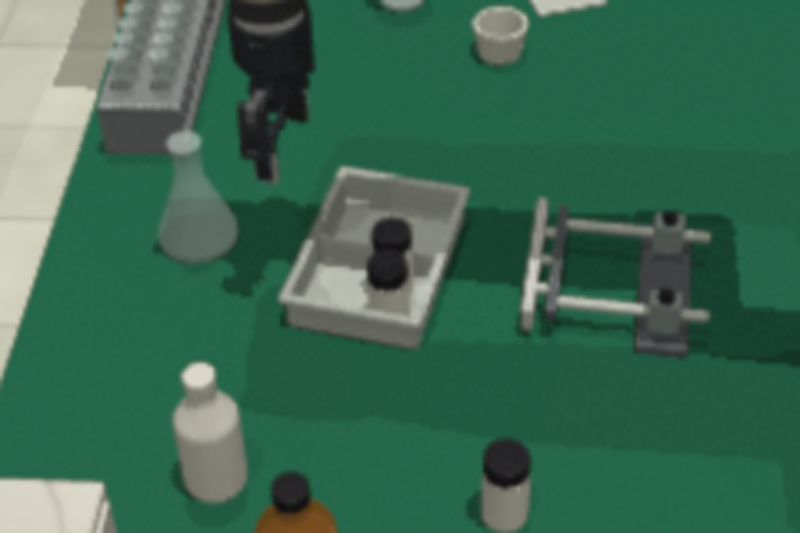

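```bash
python3 - <<'E'
from h import *
a=onplane('w1.png',191,183.5,.04);b=onplane('w1.png',456,184.5,.04);m=(a+b)/2
print(a,b,m,np.degrees(np.arctan2(-(b-a)[0],(b-a)[1])),np.linalg.norm(a-b))
d=np.array([.978,-.208]);print('TCP ahead of lip',(np.array([.6858,.0331])-m[:2])@d)
# bar in scene/side views, for yaw
K=220/800
for n,ps in(('scene0.png',[(280+137*K,130+168*K),(280+320*K,130+180*K)]),('side0.png',[])):
  q=[onplane(n,*p,.04) for p in ps]
  if q: print(q,np.degrees(np.arctan2(-(q[1]-q[0])[0],(q[1]-q[0])[1])))
s=.3
q=[onplane('s1.png',200+x*s,140+y*s,.04) for x,y in((545,200),(531,328))];d=q[1]-q[0];print(q,np.degrees(np.arctan2(-d[0],d[1])))
# rods z? direction in wrist0: rod centre lines
for (x1,y1,x2,y2) in((123,88,272,105),(135,278,270,293)):
  p=[onplane('wrist0.png',60+x*.575,y*.575,.026) for x,y in((x1,y1),(x2,y2))];d=p[1]-p[0];print('rod',np.degrees(np.arctan2(d[1],d[0])))
E
```

```text
[ 0.6449306  -0.05924103  0.04      ] [0.68746758 0.13722062 0.04      ] [0.66619909 0.03898979 0.04      ] -12.216846511305128 0.20101386544409017
TCP ahead of lip 0.020394764823006093
[array([ 0.43605683, -0.01586622,  0.04      ]), array([0.44906105, 0.14004645, 0.04      ])] -4.767838233753189
[array([ 0.43170415, -0.01452377,  0.04      ]), array([0.44681402, 0.16462941, 0.04      ])] -4.8209457610670245
rod -6.061187613235808
rod -6.477907855546441
```

Call:
apply_moves:
  steps:
    - [[-0.2,0,2.5],0,1]
    - [[0,0,2.5],0,1]
    - [[0,0,2.5],0,1]
    - [[0,0,2.0],0,1]
    - [[0,0,0],0,1]

```text
t: 2.75
position: [0.6896, 0.0326, 0.0344]
orientation: [0.105, 0.995, -0.0, -0.002]
contact_force: [-0.4, -0.1, -1.8]
opening: 0.085
```

Call:
apply_moves:
  steps:
    - [[0,0,1],0,1]
    - [[0,0,0.6],0,1]
    - [[0,0,0],0,1]

```text
t: 3.05
position: [0.6912, 0.0325, 0.0207]
orientation: [0.105, 0.995, 0.0, 0.0]
contact_force: [-0.3, 0.0, 0.2]
opening: 0.0852
```

```bash
python3 - <<'E'
from h import *
s,f=grab('side','s2.png');print(s['position'],s['contact_force'])
im=cv2.imread('pics/s2.png'); cv2.imwrite('pics/s2z.png',cv2.resize(im[140:300,200:440],(800,533),interpolation=cv2.INTER_CUBIC))
E
```

```text
[0.69122745 0.03254295 0.02065936] [-0.26820514  0.01856389  0.24093744]
```

View pics/s2z.png

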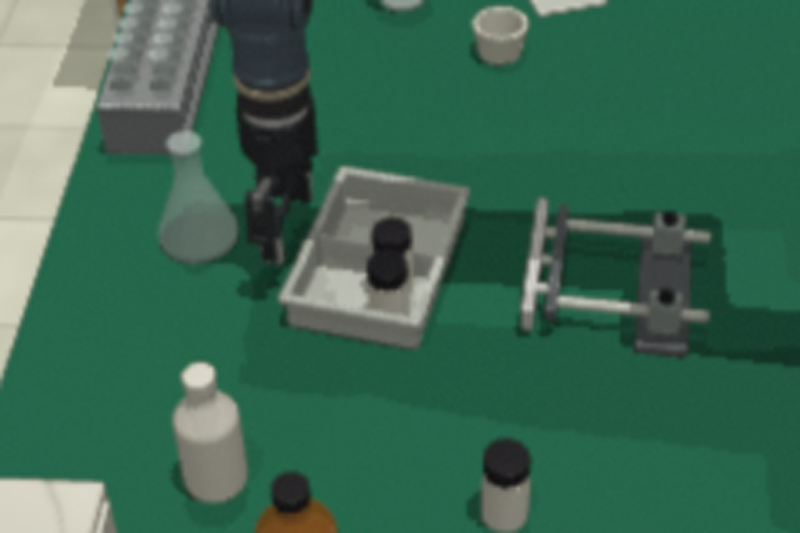

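Call:
apply_moves:
  steps:
    - [[0,0,0.7],0,1]
    - [[0,0,0.5],0,1]
    - [[0,0,0],0,1]
    - [[0,0,0],0,1]

```text
t: 3.5
position: [0.6906, 0.0326, 0.0079]
orientation: [0.105, 0.995, -0.0, -0.0]
contact_force: [0.0, -0.3, 0.2]
opening: 0.0852
```

Call:
apply_moves:
  steps:
    - [[0.4,0,0],0,1]
    - [[0.4,0,0],0,1]
    - [[0.4,0,0],0,1]
    - [[0.4,0,0],0,1]
    - [[0.4,0,0],0,1]

```text
t: 4.0
position: [0.6722, 0.0365, 0.0087]
orientation: [0.105, 0.995, -0.0, 0.001]
contact_force: [2.9, -0.8, -1.9]
opening: 0.0854
```

Call:
apply_moves:
  steps:
    - [[0.6,-0.02,0],-0.6,1]
    - [[0.6,-0.02,0],-0.6,1]
    - [[0.6,-0.02,0],-0.6,1]
    - [[0.6,-0.02,0],-0.6,1]
    - [[0.6,-0.02,0],-0.6,1]

```text
t: 4.5
position: [0.6415, 0.0415, 0.0086]
orientation: [0.078, 0.997, 0.0, 0.0]
contact_force: [4.1, 0.6, -1.2]
opening: 0.0857
```

Call:
apply_moves:
  steps:
    - [[0.6,-0.02,0],-0.6,1]
    - [[0.6,-0.02,0],-0.6,1]
    - [[0.6,-0.02,0],-0.6,1]
    - [[0.4,-0.02,0],-0.6,1]
    - [[0,0,0],-0.6,1]

```text
t: 5.0
position: [0.6191, 0.044, 0.0085]
orientation: [0.052, 0.999, 0.0, -0.0]
contact_force: [2.5, 1.2, 0.3]
opening: 0.085
```

```bash
python3 - <<'E'
from h import *
s,f=grab('side','s3.png');print(s['position'],s['contact_force'],s['torque'])
grab('wrist','w3.png');grab('scene','c3.png')
im=cv2.imread('pics/s3.png'); cv2.imwrite('pics/s3z.png',cv2.resize(im[140:300,200:440],(800,533),interpolation=cv2.INTER_CUBIC))
im=cv2.imread('pics/c3.png'); cv2.imwrite('pics/c3z.png',cv2.resize(im[130:290,280:500],(800,582),interpolation=cv2.INTER_CUBIC))
E
```

```text
[0.61914728 0.04401757 0.00851774] [2.51729002 1.24520073 0.27885946] [ 0.22498854 -0.6276948  -0.13918357]
```

View pics/s3z.png

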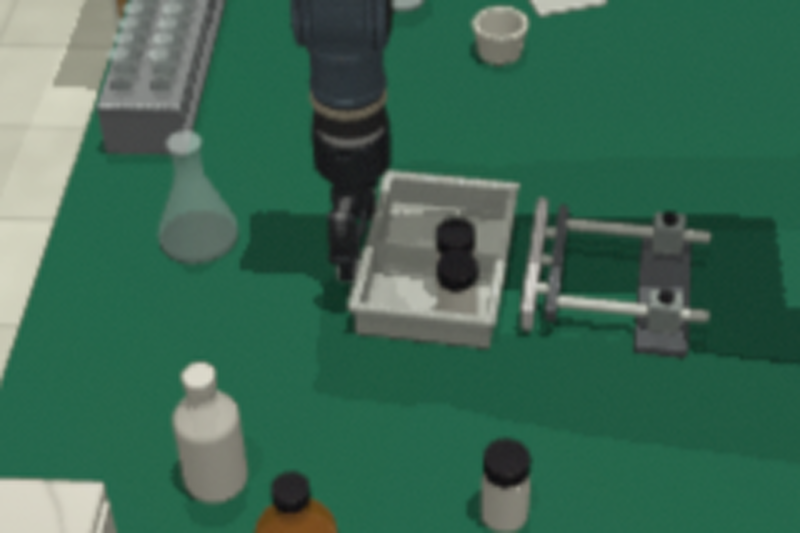

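View pics/c3z.png

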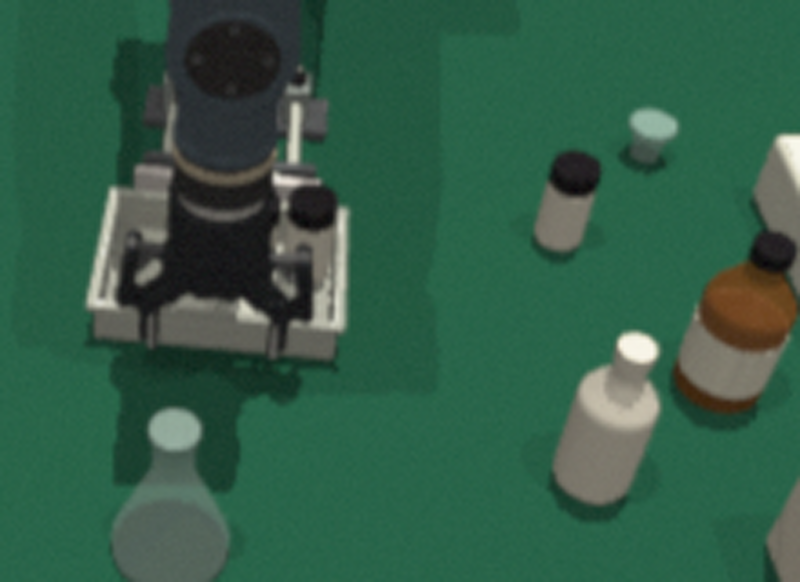

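View pics/w3.png

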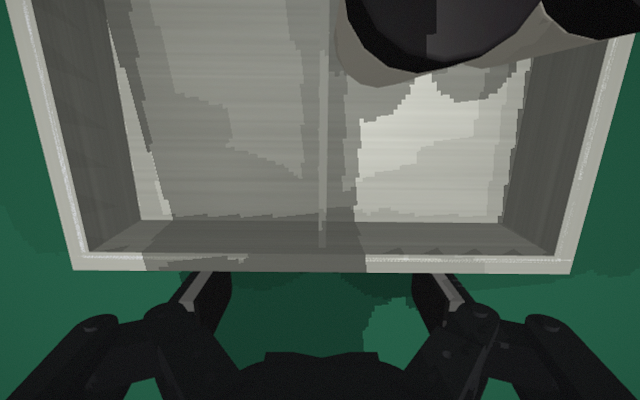

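```bash
python3 - <<'E'
from h import *
a=onplane('w3.png',74,270,.04);b=onplane('w3.png',571,274,.04);m=(a+b)/2;d=b-a
y=np.degrees(np.arctan2(-d[0],d[1]));print(m,y,np.linalg.norm(d))
n=np.array([np.cos(np.radians(-6.2)),np.sin(np.radians(-6.2))]);t=np.array([-n[1],n[0]])
bc=np.array([.4453,.0615]);print('gap',(m[:2]-bc)@n-.14,'lat',(m[:2]-bc)@t)
s=.3
q=[onplane('s3.png',200+x*s,140+y*s,.04)[:2] for x,y in((518,186),(493,328),(543,200),(528,322))]
print(q,[(p-bc)@n for p in q])
E
```

```text
[0.60774006 0.04603016 0.04      ] -6.479482383829064 0.20052613123934662
gap 0.023160674993801145 lat 0.0021640635877925255
[array([ 0.45941723, -0.03511779]), array([0.48241118, 0.16606071]), array([ 0.43375251, -0.0144485 ]), array([0.44960095, 0.15706213])] [np.float64(0.024469319547026788), np.float64(0.02560162625498015), np.float64(-0.0032775558167789914), np.float64(-0.006044853870767014)]
```

Call:
apply_moves:
  steps:
    - [[0.4,0,0],0,1]
    - [[0.4,0,0],0,1]
    - [[0.4,0,0],0,1]
    - [[0.3,0,0],0,1]
    - [[0.2,0,0],0,1]

```text
t: 5.65
position: [0.6025, 0.0454, 0.0082]
orientation: [0.052, 0.999, -0.0, -0.0]
contact_force: [3.4, -0.5, -0.6]
opening: 0.0852
```

Call:
apply_moves:
  steps:
    - [[0.1,0,0],0,1]
    - [[0.1,0,0],0,1]

```text
t: 5.85
position: [0.6007, 0.0456, 0.0082]
orientation: [0.052, 0.999, -0.0, -0.0]
contact_force: [3.2, -0.9, -1.7]
opening: 0.0853
```

Call:
apply_moves:
  steps:
    - [[0.1,0,0],0,1]
    - [[0.1,0,0],0,1]

```text
t: 6.05
position: [0.5988, 0.0459, 0.0082]
orientation: [0.052, 0.999, -0.0, -0.0]
contact_force: [3.1, -0.3, -1.6]
opening: 0.0853
```

Call:
apply_moves:
  steps:
    - [[0.1,0,0],0,1]
    - [[0.1,0,0],0,1]

```text
t: 6.25
position: [0.5968, 0.0461, 0.0082]
orientation: [0.052, 0.999, -0.0, -0.0]
contact_force: [3.3, -0.0, -1.4]
opening: 0.0851
```

Call:
apply_moves:
  steps:
    - [[0.1,0,0],0,1]

```text
t: 6.35
position: [0.5958, 0.0463, 0.0082]
orientation: [0.052, 0.999, 0.0, -0.0]
contact_force: [3.4, 0.1, -2.3]
opening: 0.0856
```

Call:
apply_moves:
  steps:
    - [[0.1,0,0],0,1]

```text
t: 6.45
position: [0.5949, 0.0463, 0.0082]
orientation: [0.052, 0.999, -0.0, 0.0]
contact_force: [3.0, -0.0, -2.1]
opening: 0.0851
```

Call:
apply_moves:
  steps:
    - [[0.1,0,0],0,1]

```text
t: 6.55
position: [0.5942, 0.0463, 0.0083]
orientation: [0.052, 0.999, -0.0, 0.0]
contact_force: [4.5, -0.5, -1.7]
opening: 0.0852
```

Call:
apply_moves:
  steps:
    - [[0.1,0,0],0,1]

```text
t: 6.65
position: [0.5935, 0.0464, 0.0084]
orientation: [0.053, 0.999, -0.0, 0.001]
contact_force: [5.4, -1.3, -2.0]
opening: 0.0855
```

Call:
apply_moves:
  steps:
    - [[0.1,0,0],0,1]

```text
t: 6.75
position: [0.5927, 0.0464, 0.0086]
orientation: [0.053, 0.999, -0.0, 0.001]
contact_force: [5.8, -1.9, -2.4]
opening: 0.0855
```

Call:
apply_moves:
  steps:
    - [[0.1,0,0],0,1]

```text
t: 6.85
position: [0.592, 0.0464, 0.0087]
orientation: [0.053, 0.999, -0.0, 0.001]
contact_force: [5.4, -0.5, -2.2]
opening: 0.0856
```

Call:
apply_moves:
  steps:
    - [[0.1,0,0],0,1]
    - [[0,0,0],0,1]

```text
t: 7.05
position: [0.5912, 0.0465, 0.0088]
orientation: [0.053, 0.999, -0.0, 0.001]
contact_force: [6.0, -0.5, -2.6]
opening: 0.0856
```

```bash
python3 - <<'E'
from h import *
s,f=grab('side','s4.png');print(s['position'],s['contact_force'],s['torque'])
grab('wrist','w4.png')
im=cv2.imread('pics/s4.png'); cv2.imwrite('pics/s4z.png',cv2.resize(im[170:260,290:430],(800,514),interpolation=cv2.INTER_CUBIC))
E
```

```text
[0.5911915  0.04653299 0.00876351] [ 5.95743918 -0.52803917 -2.64833916] [-0.20681912 -1.14250287 -0.1690809 ]
```

View pics/s4z.png

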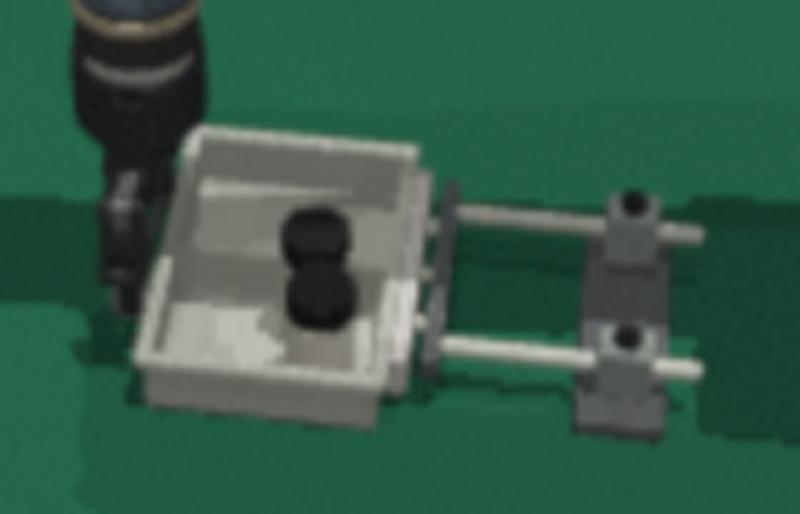

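View pics/w4.png

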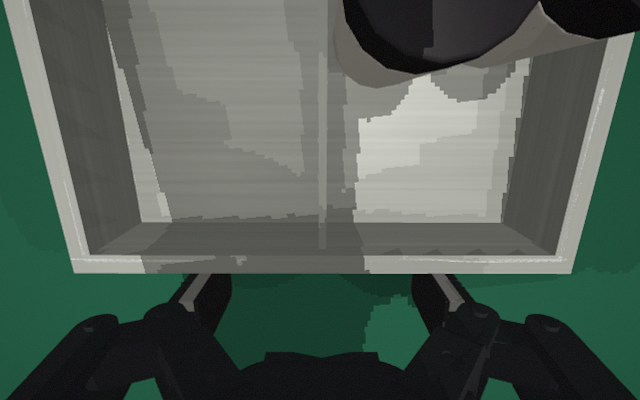

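Call:
apply_moves:
  steps:
    - [[0.1,0,0],0,1]
    - [[0,0,0],0,1]

```text
t: 7.35
position: [0.5906, 0.0466, 0.0089]
orientation: [0.053, 0.999, -0.0, 0.002]
contact_force: [6.9, -0.9, -3.2]
opening: 0.0858
```

Call:
apply_moves:
  steps:
    - [[-0.15,0,0],0,1]
    - [[-0.15,0,0],0,1]
    - [[-0.2,0,0],0,1]
    - [[-0.3,0,0],0,1]
    - [[-0.4,0,0],0,1]

```text
t: 7.85
position: [0.6003, 0.046, 0.008]
orientation: [0.052, 0.999, 0.0, -0.001]
contact_force: [-0.0, 0.0, 0.2]
opening: 0.085
```

Call:
apply_moves:
  steps:
    - [[-0.4,0,0],0,1]
    - [[0,0,-1.5],0,1]
    - [[0,0,-2.5],0,1]
    - [[0,0,-4],0,1]
    - [[0,0,-4],0,1]

```text
t: 8.35
position: [0.6042, 0.0454, 0.13]
orientation: [0.052, 0.999, 0.0, -0.001]
contact_force: [1.1, -0.7, 0.4]
opening: 0.0852
```

Call:
apply_moves:
  steps:
    - [[0,0,-4],0,1]
    - [[0,0,-4],0,1]
    - [[0,0,-3],0,1]
    - [[0,0,0],0,1]

```text
t: 8.75
position: [0.6075, 0.0453, 0.2465]
orientation: [0.052, 0.999, 0.0, 0.006]
contact_force: [0.2, -0.0, 0.1]
opening: 0.0856
```

```bash
python3 - <<'E'
from h import *
s,f=grab('side','s5.png');print(s['position'],s['orientation'],s['qpos'])
grab('wrist','w5.png')
im=cv2.imread('pics/s5.png'); cv2.imwrite('pics/s5z.png',cv2.resize(im[170:320,290:430],(747,800)[::1],interpolation=cv2.INTER_CUBIC)[:600])
E
```

```text
[0.6074852  0.04527996 0.24654729] [5.22751172e-02 9.98613315e-01 1.50042687e-04 6.22381701e-03] [-3.56929044e-02  2.64689512e-01  3.72395095e-01  1.66605093e+00
  9.33330178e-05  6.89076157e-02]
```

View pics/s5z.png

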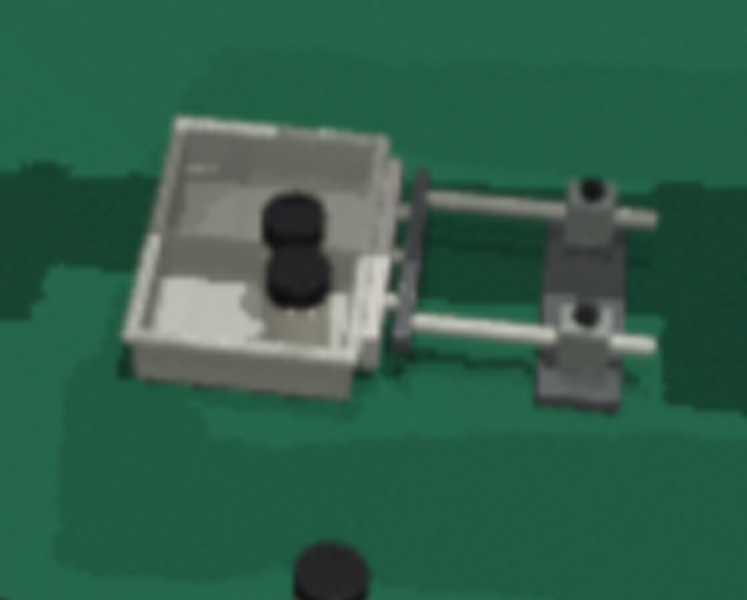

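View pics/w5.png

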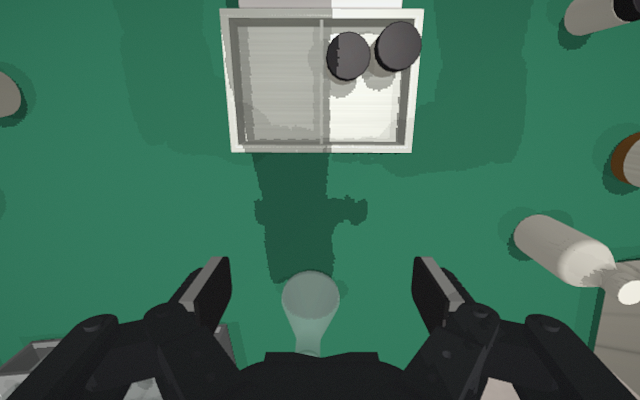

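```bash
python3 - <<'E'
from h import *
c=np.array([onplane('w5.png',*p,.04)[:2] for p in((220.5,9),(424,9),(412,153),(232,153))])
print(c.round(4).tolist(),'len',np.linalg.norm(c[0]-c[1]),np.linalg.norm(c[2]-c[3]),np.linalg.norm(c[1]-c[2]))
d=c[2]-c[3];y=np.arctan2(-d[0],d[1]);print(np.degrees(y));ctr=c.mean(0)
n=np.array([np.cos(y),np.sin(y)]);t=np.array([-n[1],n[0]])
bc=np.array([.4453,.0615]);m=(c[2]+c[3])/2;print('gap',(m-bc)@n-.14)
print('ctr',ctr,m-.07*n); C=m-.07*n
bay=C-t*(.0465);print('bay',bay)
# jar: cap top in side & scene
for n_,roi in(('scene0.png',(420,165,450,205)),('side0.png',(335,265,370,302))):
  im,K,T=load(n_);x0,y0,x1,y1=roi;g=im[y0:y1,x0:x1].astype(int)
  dark=(g.max(2)<45).astype(np.uint8);nn,l,st,ce=cv2.connectedComponentsWithStats(dark);i=1+st[1:,4].argmax();print(n_,st[i],ce[i]+[x0,y0])
E
```

```text
[[0.4319, -0.035], [0.4527, 0.1628], [0.5926, 0.1488], [0.5715, -0.0507]] len 0.1989227866139525 0.20054387524983688 0.1405898290237014
-6.016944025562898
gap -0.0026963407175615017
ctr [0.51216858 0.05647786] [0.51243842 0.05639513]
bay [0.50756417 0.0101513 ]
scene0.png [ 11   7  14  12 124] [437.77419355 177.41935484]
side0.png [ 10   8  13  13 140] [351.17857143 278.81428571]
```

Call:
apply_moves:
  steps:
    - [[0,0,0],8.2,1]
    - [[0,0,0],8.2,1]
    - [[0,0,0],8.2,1]
    - [[0,0,0],8.2,1]
    - [[0,0,0],8.2,1]

```text
t: 9.35
position: [0.6037, 0.0453, 0.236]
orientation: [0.401, 0.916, -0.001, -0.002]
contact_force: [-0.2, -1.0, -0.3]
opening: 0.0853
```

Call:
apply_moves:
  steps:
    - [[0,0,0],8.2,1]
    - [[0,0,0],8.2,1]
    - [[0,0,0],8.2,1]
    - [[0,0,0],8.2,1]
    - [[0,0,0],8.2,1]

```text
t: 9.85
position: [0.6037, 0.0453, 0.236]
orientation: [0.697, 0.717, -0.001, -0.002]
contact_force: [0.5, -1.2, 0.6]
opening: 0.0856
```

Call:
apply_moves:
  steps:
    - [[3,-3,0],8,1]
    - [[4,-3,0],0,1]
    - [[4,-3,0],0,1]
    - [[4,-3,0],0,1]
    - [[4,-3,0],0,1]

```text
t: 10.35
position: [0.4689, 0.2468, 0.2362]
orientation: [0.743, 0.669, -0.002, -0.001]
contact_force: [0.6, 0.8, 0.0]
opening: 0.0855
```

Call:
apply_moves:
  steps:
    - [[3,-1,0],0,1]
    - [[3,0,0],0,1]
    - [[2,0,0],0,1]
    - [[0,0,0],0,1]

```text
t: 10.75
position: [0.4682, 0.3282, 0.2357]
orientation: [0.742, 0.67, -0.002, -0.001]
contact_force: [-0.6, -0.4, 0.6]
opening: 0.0855
```

```bash
python3 - <<'E'
from h import *
from scipy.spatial.transform import Rotation as R
s,f=grab('wrist','w6.png');print(s['position'],R.from_quat(s['orientation']).as_matrix().round(3).tolist())
E
```

```text
[0.46822261 0.3282052  0.23568373] [[0.101, 0.995, -0.004], [0.995, -0.101, -0.001], [-0.002, -0.004, -1.0]]
```

View pics/w6.png

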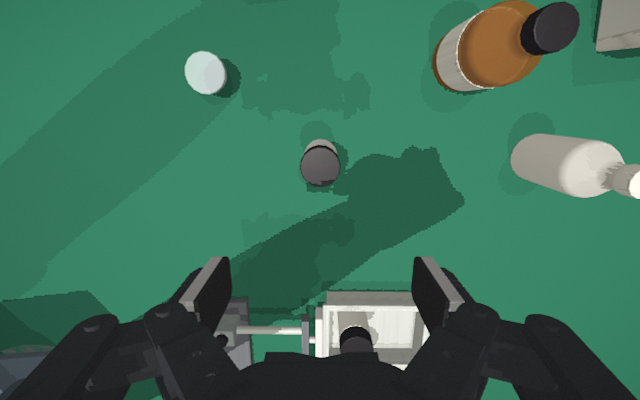

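```bash
python3 - <<'E'
from h import *
im,K,T=load('w6.png'); g=im[140:200,290:350].astype(int)
m=((g.max(2)-g.min(2)<25)&(g.max(2)<110)).astype(np.uint8)
n,l,st,ce=cv2.connectedComponentsWithStats(m);i=1+st[1:,4].argmax();print(st[i],ce[i]+[290,140])
for v in(165,167): 
  p=onplane('w6.png',320.3,v,.08);print(p)
x,y=p[:2];d=np.array([x-.4682,y-.3282]);tx=np.array([.101,.995]);ty=np.array([.995,-.101]);print('tool move',d@tx*100,d@ty*100)
print(onplane('scene0.png',437.8,176.5,.078),onplane('side0.png',351.2,278,.078))
E
```

```text
[  10    5   40   42 1310] [319.84351145 165.59694656]
[0.46857522 0.34921368 0.08      ]
[0.46837442 0.34725785 0.08      ]
tool move 1.8980174615693286 -0.1751298893781314
[0.47538182 0.34265854 0.078     ] [0.4713568  0.34968797 0.078     ]
```

Call:
apply_moves:
  steps:
    - [[1.0,-0.05,0],0,1]
    - [[0.95,-0.05,0],0,1]
    - [[0,0,4],0,1]
    - [[0,0,4],0,1]
    - [[0,0,4],0,1]

```text
t: 11.3
position: [0.4713, 0.3461, 0.1176]
orientation: [0.743, 0.669, 0.001, 0.0]
contact_force: [-0.3, -0.5, -1.1]
opening: 0.0853
```

Call:
apply_moves:
  steps:
    - [[0,0,3],0,1]
    - [[0,0,2],0,1]
    - [[0,0,0],0,1]
    - [[0,0,0],0,1]

```text
t: 11.7
position: [0.4708, 0.3458, 0.0685]
orientation: [0.743, 0.669, -0.0, -0.0]
contact_force: [-0.5, 0.4, 1.0]
opening: 0.0857
```

```bash
python3 - <<'E'
from h import *
s,f=grab('wrist','w7.png');print(s['position'],s['contact_force'])
grab('side','s7.png');im=cv2.imread('pics/s7.png'); cv2.imwrite('pics/s7z.png',cv2.resize(im[220:330,270:430],(800,550),interpolation=cv2.INTER_CUBIC))
E
```

```text
[0.47079538 0.3457545  0.06848418] [-0.53372887  0.39887063  1.03299858]
```

View pics/w7.png

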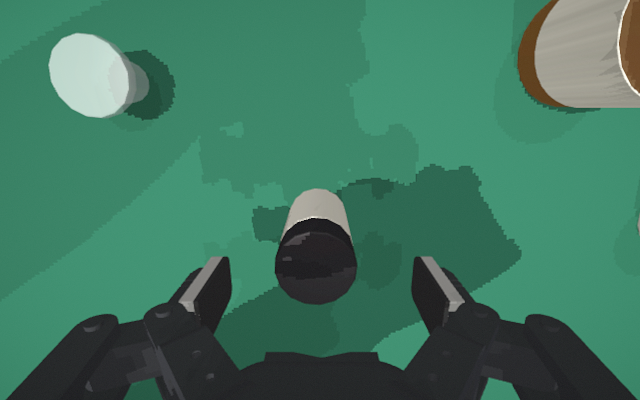

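View pics/s7z.png

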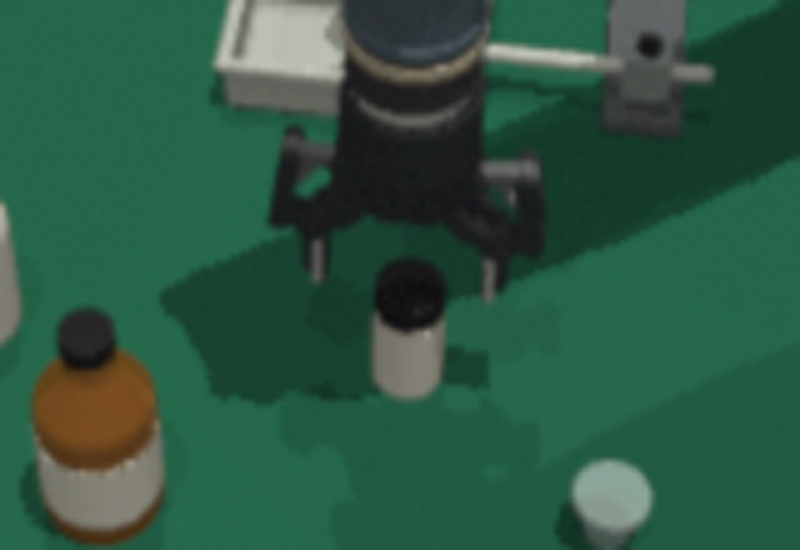

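```bash
python3 - <<'E'
from h import *
for v in (260,264,268):
  p=onplane('w7.png',316,v,.08);d=p[:2]-np.array([.4708,.3458]);print(p,d@np.array([.101,.995])*100,d@np.array([.995,-.101])*100)
print(proj('w7.png',[.4695,.348,.08]),[proj('w7.png',[.4695+.02*np.cos(a),.348+.02*np.sin(a),.08]).round(0).tolist() for a in np.arange(0,6.28,1.57)])
E
```

```text
[0.46864705 0.35220799 0.08      ] 0.6158500985933759 -0.278938720364263
[0.46841613 0.35012564 0.08      ] 0.4063241609185062 -0.2808836427757486
[0.46818326 0.34802564 0.08      ] 0.19502200608071488 -0.28284505290520745
[318.76715106 267.78673767] [[361.0, 264.0], [314.0, 229.0], [277.0, 272.0], [323.0, 304.0]]
```

Call:
apply_moves:
  steps:
    - [[0.2,-0.2,0.8],0,1]
    - [[0,0,1],0,1]
    - [[0,0,0.9],0,1]
    - [[0,0,0],0,1]

```text
t: 12.2
position: [0.4674, 0.3473, 0.0389]
orientation: [0.743, 0.669, -0.002, -0.0]
contact_force: [-0.4, -0.5, -0.3]
opening: 0.0855
```

Call:
apply_moves:
  steps:
    - [[0,0,0],0,0]
    - [[0,0,0],0,0]
    - [[0,0,0],0,0]
    - [[0,0,0],0,0]
    - [[0,0,0],0,0]
  newtons: 25

```text
t: 12.7
position: [0.4693, 0.3484, 0.0418]
orientation: [0.743, 0.669, 0.0, 0.0]
contact_force: [-0.8, 0.5, 0.8]
opening: 0.0394
```

Gripped (39.4 mm). Let it settle, then lift and look.

Call:
apply_moves:
  steps:
    - [[0,0,0],0,0]
    - [[0,0,0],0,0]
    - [[0,0,-1],0,0]
    - [[0,0,-2],0,0]
    - [[0,0,-2.5],0,0]
  newtons: 30

```text
t: 13.2
position: [0.4677, 0.3474, 0.0955]
orientation: [0.743, 0.669, -0.002, -0.0]
contact_force: [0.2, 0.2, -0.9]
opening: 0.0392
```

Call:
apply_moves:
  steps:
    - [[0,0,-2.5],0,0]
    - [[0,0,-2.5],0,0]
    - [[0,0,-1.5],0,0]
    - [[0,0,0],0,0]

```text
t: 13.6
position: [0.4706, 0.3491, 0.1646]
orientation: [0.743, 0.669, 0.003, 0.001]
contact_force: [0.6, 0.5, 0.4]
opening: 0.0394
```

```bash
python3 - <<'E'
from h import *
s,f=grab('wrist','w8.png');print(s['position'],s['orientation'],s['contact_force'])
grab('side','s8.png');im=cv2.imread('pics/s8.png'); cv2.imwrite('pics/s8z.png',cv2.resize(im[200:310,270:430],(800,550),interpolation=cv2.INTER_CUBIC))
E
```

```text
[0.47056814 0.34906122 0.16457376] [7.43172232e-01 6.69094148e-01 2.77209916e-03 6.08288940e-04] [0.61140655 0.49941174 0.35680212]
```

View pics/s8z.png

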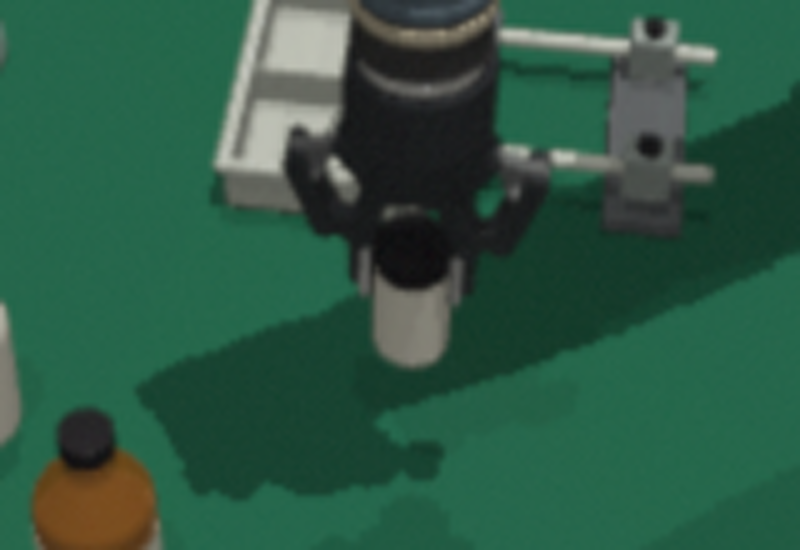

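View pics/w8.png

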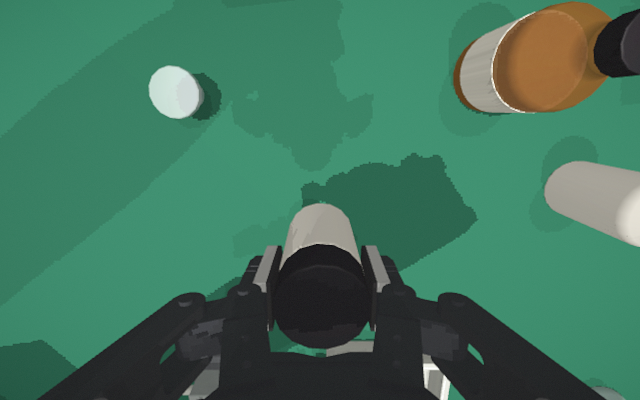

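Call:
apply_moves:
  steps:
    - [[-0.5,0.1,-1],0,0]
    - [[-2,0.4,-1],0,0]
    - [[-3,0.65,0],0,0]
    - [[-3.5,0.75,0],0,0]
    - [[-3.5,0.75,0],0,0]

```text
t: 14.2
position: [0.4815, 0.2196, 0.1804]
orientation: [0.743, 0.669, -0.001, -0.0]
contact_force: [-0.0, -0.6, -0.3]
opening: 0.0394
```

Call:
apply_moves:
  steps:
    - [[-3.5,0.75,0],0,0]
    - [[-3.5,0.75,0],0,0]
    - [[-3.5,0.75,0],0,0]
    - [[-3.5,0.75,0],0,0]
    - [[-3,0.65,0],0,0]

```text
t: 14.7
position: [0.4999, 0.0461, 0.1804]
orientation: [0.743, 0.669, -0.001, -0.001]
contact_force: [0.7, -0.7, -1.2]
opening: 0.0392
```

Call:
apply_moves:
  steps:
    - [[-2.5,0.6,0],0,0]
    - [[-1.0,0.3,0],0,0]
    - [[-0.3,0.1,0],0,0]
    - [[0,0,0],0,0]

```text
t: 15.1
position: [0.5064, 0.0096, 0.1808]
orientation: [0.743, 0.669, -0.0, -0.001]
contact_force: [-0.1, -0.1, -1.3]
opening: 0.0388
```

```bash
python3 - <<'E'
from h import *
from scipy.spatial.transform import Rotation as R
s,f=grab('wrist','w9.png');print(s['position'],R.from_quat(s['orientation']).as_matrix().round(3).tolist(),s['contact_force'])
M=R.from_quat(s['orientation']).as_matrix();d=np.array([.5076,.0102,.0445])-s['position'];print((M.T@d*100).round(2))
grab('side','s9.png');im=cv2.imread('pics/s9.png'); cv2.imwrite('pics/s9z.png',cv2.resize(im[140:260,270:430],(800,600),interpolation=cv2.INTER_CUBIC))
E
```

```text
[0.50637139 0.00960076 0.18081427] [[0.105, 0.994, -0.001], [0.994, -0.105, 0.001], [0.001, -0.001, -1.0]] [-0.12208925 -0.08526585 -1.30408679]
[ 0.06  0.13 13.63]
```

View pics/s9z.png

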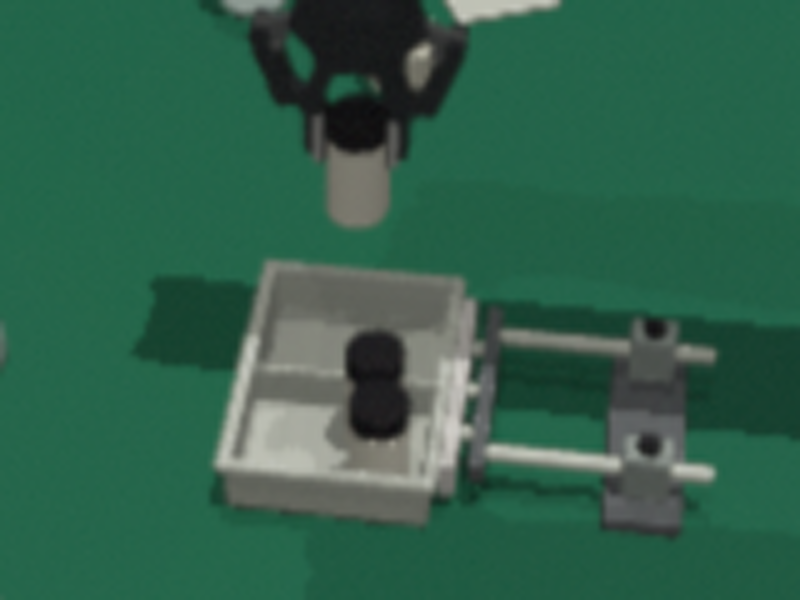

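View pics/w9.png

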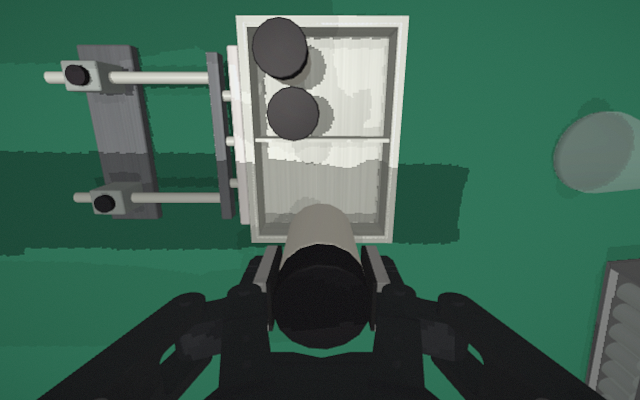

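```bash
python3 - <<'E'
from h import *
c=np.array([onplane('w9.png',*p,.04)[:2] for p in((236,15),(409.5,16),(391.5,242.5),(252,241))])
print(np.linalg.norm(c[0]-c[1]),np.linalg.norm(c[1]-c[2]),c.round(4).tolist());C=c.mean(0)
y=np.arctan2(-(c[1]-c[2])[0],(c[1]-c[2])[1]);print(C,np.degrees(y));t=np.array([-np.sin(y),np.cos(y)]);print('bay',C-t*.0465)
E
```

```text
0.1403316177276636 0.19954445918492425 [[0.4527, 0.1624], [0.5922, 0.1469], [0.5699, -0.0514], [0.4318, -0.0353]]
[0.5116556  0.05565062] -6.40481902824428
bay [0.5064684  0.00944084]
```

Call:
apply_moves:
  steps:
    - [[0,0,2],0,0]
    - [[0,0,3],0,0]
    - [[0,0,3],0,0]
    - [[0,0,2],0,0]
    - [[0,0,1.5],0,0]

```text
t: 15.7
position: [0.5054, 0.0109, 0.0643]
orientation: [0.742, 0.67, -0.001, -0.001]
contact_force: [-0.2, -0.0, -0.1]
opening: 0.0392
```

Call:
apply_moves:
  steps:
    - [[0,0,0.5],0,0]
    - [[0,0,0.5],0,0]
    - [[0,0,0],0,0]

```text
t: 16.0
position: [0.5068, 0.0099, 0.0564]
orientation: [0.743, 0.669, 0.0, -0.0]
contact_force: [0.4, 0.1, -0.5]
opening: 0.0394
```

Call:
apply_moves:
  steps:
    - [[0,0,0.4],0,0]
    - [[0,0,0.3],0,0]
    - [[0,0,0],0,0]

```text
t: 16.3
position: [0.5068, 0.0094, 0.0493]
orientation: [0.743, 0.669, 0.0, 0.0]
contact_force: [0.4, -0.5, -0.5]
opening: 0.0395
```

Call:
apply_moves:
  steps:
    - [[0,0,0.2],0,0]
    - [[0,0,0],0,0]

```text
t: 16.5
position: [0.5067, 0.0093, 0.0472]
orientation: [0.743, 0.669, -0.0, -0.0]
contact_force: [0.0, 1.0, -0.7]
opening: 0.0396
```

Call:
apply_moves:
  steps:
    - [[0,0,0.1],0,0]
    - [[0,0,0],0,0]

```text
t: 16.7
position: [0.5067, 0.0094, 0.0462]
orientation: [0.743, 0.669, -0.0, -0.0]
contact_force: [1.9, 0.8, -0.2]
opening: 0.0392
```

Call:
apply_moves:
  steps:
    - [[0,0,0.1],0,0]
    - [[0,0,0],0,0]

```text
t: 16.9
position: [0.5067, 0.0094, 0.0452]
orientation: [0.743, 0.669, -0.0, -0.0]
contact_force: [0.7, -0.6, -0.6]
opening: 0.0392
```

Call:
apply_moves:
  steps:
    - [[0,0,0.1],0,0]
    - [[0,0,0],0,0]

```text
t: 17.1
position: [0.5069, 0.0094, 0.0448]
orientation: [0.743, 0.669, 0.0, 0.0]
contact_force: [-1.4, 0.7, 1.4]
opening: 0.0394
```

Call:
apply_moves:
  steps:
    - [[0,0,0.05],0,0]
    - [[0,0,0],0,0]

```text
t: 17.3
position: [0.5068, 0.0094, 0.0448]
orientation: [0.743, 0.669, 0.0, 0.0]
contact_force: [-2.2, -0.3, 5.5]
opening: 0.039
```

```bash
python3 - <<'E'
from h import *
s,f=grab('side','s10.png');print(s['position'],s['contact_force'])
im=cv2.imread('pics/s10.png'); cv2.imwrite('pics/s10z.png',cv2.resize(im[140:260,270:430],(800,600),interpolation=cv2.INTER_CUBIC))
E
```

```text
[0.50684678 0.00935638 0.04477059] [-2.18032552 -0.28432017  5.49111609]
```

View pics/s10z.png

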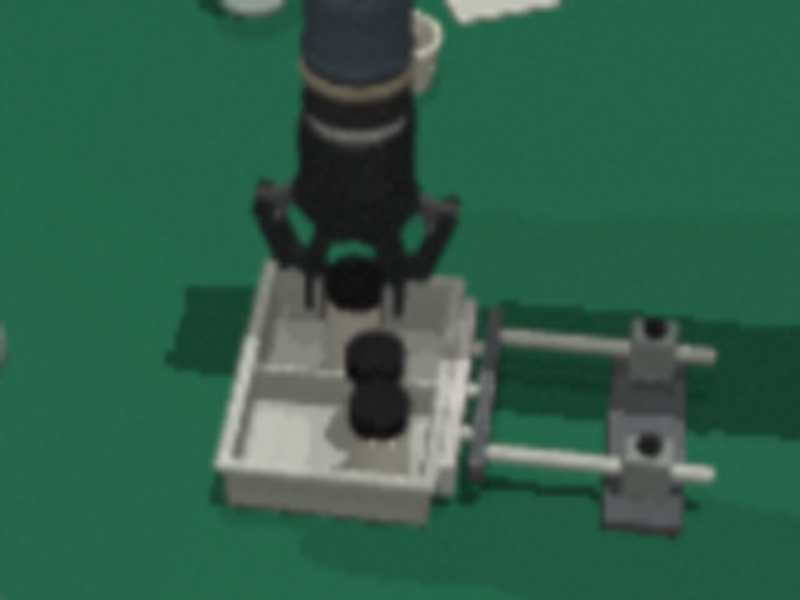

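Call:
apply_moves:
  steps:
    - [[0,0,-0.05],0,0]
    - [[0,0,0],0,0.52]
    - [[0,0,0],0,0.6]
    - [[0,0,0],0,0.7]
    - [[0,0,0],0,0.75]

```text
t: 17.85
position: [0.5067, 0.0094, 0.044]
orientation: [0.743, 0.669, -0.0, -0.0]
contact_force: [-0.4, -0.2, 0.4]
opening: 0.0637
```

Call:
apply_moves:
  steps:
    - [[0,0,0],0,0.75]
    - [[0,0,0],0,0.75]
    - [[0,0,-1],0,0.75]
    - [[0,0,-2],0,0.75]
    - [[0,0,-3],0,0.75]

```text
t: 18.35
position: [0.5052, 0.0095, 0.1037]
orientation: [0.743, 0.669, -0.001, -0.001]
contact_force: [0.6, 0.4, 0.1]
opening: 0.0639
```

Call:
apply_moves:
  steps:
    - [[0,0,-4],0,0.75]
    - [[0,0,-4],0,0.75]
    - [[0,0,-3],0,0.75]
    - [[0,0,0],0,0.75]
    - [[0,0,0],0,0.75]

```text
t: 18.85
position: [0.5076, 0.0093, 0.216]
orientation: [0.743, 0.669, 0.001, 0.001]
contact_force: [0.9, 1.5, -0.5]
opening: 0.0642
```

```bash
python3 - <<'E'
from h import *
s,f=grab('side','s11.png');print(s['position'],s['contact_force'],s['t'])
im=cv2.imread('pics/s11.png'); cv2.imwrite('pics/s11z.png',cv2.resize(im[140:260,270:430],(800,600),interpolation=cv2.INTER_CUBIC))
grab('wrist','w11.png'); grab('scene','c11.png')
E
```

```text
[0.50756744 0.00927389 0.21595964] [ 0.86612825  1.50341878 -0.48670201] 18.85
```

View pics/s11z.png

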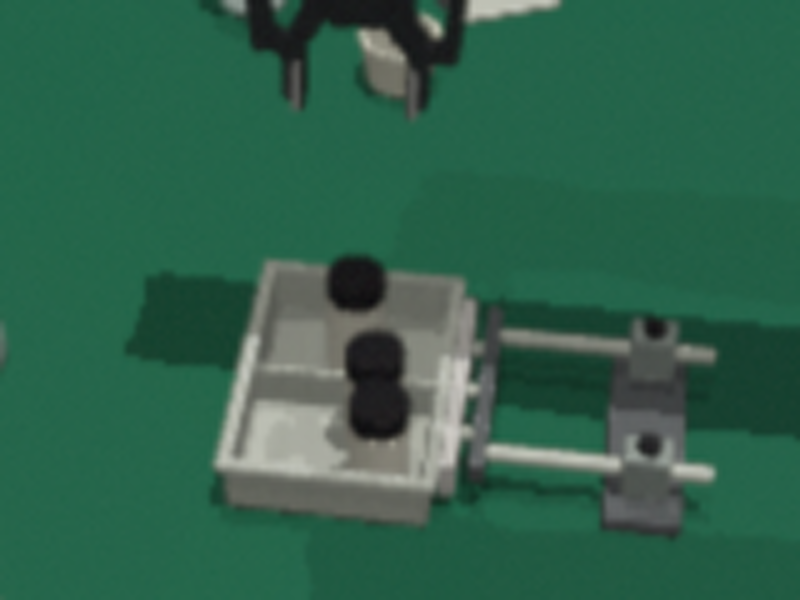

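View pics/w11.png

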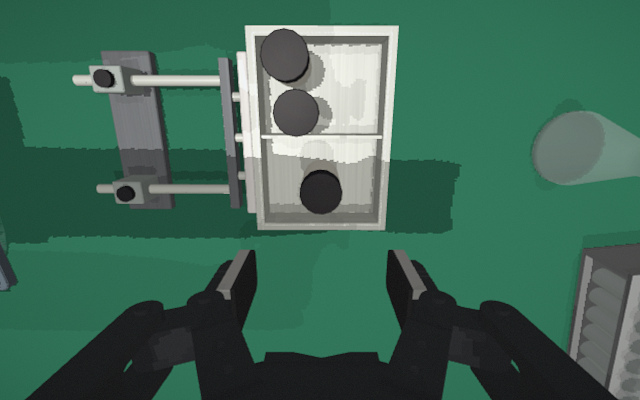

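View pics/c11.png

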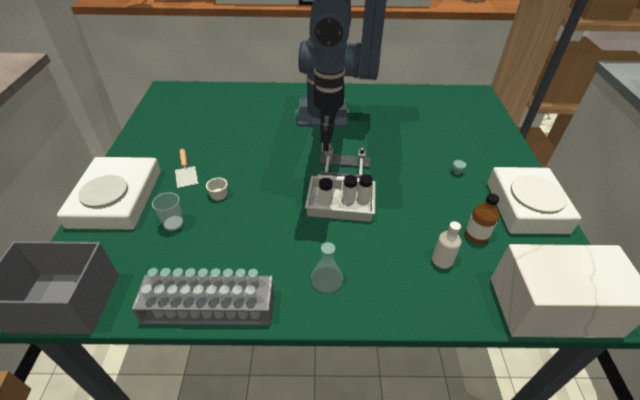

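```bash
python3 - <<'E'
from h import *
im=cv2.imread('pics/w11.png');cv2.imwrite('pics/w11z.png',cv2.resize(im[20:240,200:290],None,fx=2.7,fy=2.7,interpolation=cv2.INTER_CUBIC))
c=np.array([onplane('w11.png',*p,.04)[:2] for p in((245.5,26),(398.5,26),(384.5,230),(258,230))])
d=c[1]-c[2];y=np.arctan2(-d[0],d[1]);print(np.degrees(y),np.linalg.norm(c[0]-c[1]),np.linalg.norm(d))
n=np.array([np.cos(y),np.sin(y)]);print('press',(c.mean(0)-[.4453,.0615])@n-.07)
# gap plate->bar along rows (white bar left edge, dark plate right edge)
for f,rows in(('wrist0.png',(60,110,140,175)),('w11.png',(75,115,150,185))):
  I=cv2.imread('pics/'+f)
  for v in rows: print(f,v,' '.join(f'{u}:{"".join(str(int(k)//10).zfill(2) for k in I[v,u])}' for u in range(214,262)) if 0 else [ (u,I[v,u].tolist()) for u in range(212,262,1) if abs(int(I[v,u].sum())-int(I[v,u-1].sum()))>60])
E
```

```text
-6.230860547283233 0.13954345128795834 0.2001138280830187
press -0.003413642885539331
wrist0.png 60 [(217, [126, 122, 120]), (226, [90, 88, 87]), (227, [48, 47, 46]), (232, [40, 55, 21]), (238, [170, 174, 175]), (239, [235, 238, 239]), (247, [198, 203, 207]), (248, [143, 147, 151]), (249, [106, 109, 111]), (254, [52, 64, 35])]
wrist0.png 110 [(216, [107, 110, 97]), (217, [139, 135, 135]), (225, [102, 101, 99]), (226, [46, 46, 44]), (231, [43, 58, 23]), (236, [71, 83, 60]), (237, [178, 183, 185]), (238, [233, 237, 241]), (245, [193, 197, 201]), (246, [150, 154, 158]), (247, [104, 105, 109]), (252, [52, 65, 36])]
wrist0.png 140 [(225, [58, 56, 56]), (236, [164, 169, 172]), (237, [230, 234, 238]), (244, [207, 211, 215]), (245, [161, 165, 168]), (246, [101, 103, 106]), (251, [49, 64, 28])]
wrist0.png 175 [(215, [83, 93, 71]), (225, [51, 49, 48]), (235, [112, 119, 112]), (236, [163, 165, 170]), (244, [126, 129, 132]), (249, [80, 86, 78]), (250, [50, 67, 25])]
w11.png 75 [(229, [86, 85, 83]), (230, [51, 49, 49]), (237, [76, 88, 63]), (238, [181, 186, 187]), (239, [234, 238, 240]), (247, [179, 185, 187]), (249, [224, 233, 233]), (256, [207, 217, 216]), (257, [84, 91, 91])]
w11.png 115 [(222, [117, 129, 100]), (223, [144, 142, 142]), (232, [97, 95, 93]), (233, [47, 46, 46]), (238, [44, 58, 24]), (240, [101, 109, 98]), (241, [184, 189, 190]), (242, [221, 224, 229]), (249, [193, 197, 202]), (251, [224, 233, 232]), (258, [204, 214, 213]), (259, [86, 92, 91])]
w11.png 150 [(226, [119, 119, 109]), (235, [79, 77, 77]), (236, [48, 47, 47]), (243, [165, 169, 170]), (244, [228, 232, 236]), (253, [220, 228, 227]), (261, [88, 96, 95])]
w11.png 185 [(229, [86, 86, 85]), (238, [56, 54, 53]), (245, [82, 93, 74]), (246, [140, 145, 144]), (247, [165, 169, 173])]
```

View pics/w11z.png

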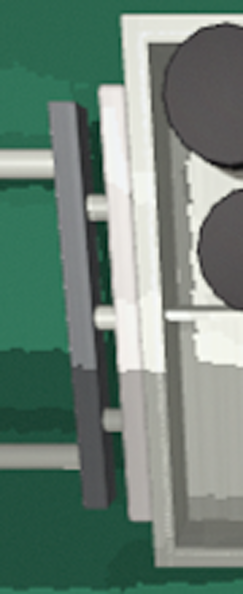

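```bash
python3 -c "
from bench import job_done; print(job_done())"
```

```text
the job is handed in; nothing more can be done
None
```

I slid the tray home against the sprung stop and stood the loose jar upright in the empty bay. The job is handed in, at about 19 s on the robot clock.

- **Tray:** I hooked both open fingers behind the far lip and drew the tray along the bench, turning it about 6° to match the bar. Dragging took about 3 N. Contact was felt as the force rose, and I pressed about 4 mm past it, to about 7 N total wrist force. That is below the 9.6 N end of travel, and I then backed off.
- **Tray check:** In the last pictures the bar is still pressed in about 3 mm by two measures (position, and the gap behind the bar). The tray's yaw is about −6.2°, the same as the bar's. The earlier view after backing off gave 2.7 mm, so the readings differ by under 1 mm.
- **Jar:** I lowered the gripped jar in 1 mm steps, finishing with 0.5 mm, until the bench pushed back (about 5.5 N). I then eased off, opened the fingers and raised the arm clear.
- **Final look:** The pictures show all three jars upright in the tray and the other things apparently where they were. I judged those by eye and did not re-measure them. No check failed.

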